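Line up pedal housings in the row fixture

TASK

Slide the three pedal housings, without lifting or tipping them, end-on up to the fence of the steel row fixture, side by side between its end stop and its sliding jaw. Push the jaw along until it has closed the row up tight against the end stop and you feel a firm resistance (hold about 15 newtons for a moment, never a hard shove), then let go. Leave the row straight: every housing square to the fence with its end flush against it, no gaps between the housings or at the jaw; do not disturb the other things on the bench.

Things in the scene. Friction and masses are not known exactly. Their poses are not given: they have to be found in the camera images.
- pedal_a: Die-cast bare aluminium pedal housing (three alike): 92 long (its x), 38 wide (its y), 31 high, about 140 g. Origin at the centre of its underside, z up. On top a steel footswitch (10 wide, to 42 high) 26 towards -x and two small black knobs (to 41 high) 30 towards +x. Either end may face the fence. Lies flat on the bench.
- pedal_b: Die-cast bare aluminium pedal housing (three alike): 92 long (its x), 38 wide (its y), 31 high, about 140 g. Origin at the centre of its underside, z up. On top a steel footswitch (10 wide, to 42 high) 26 towards -x and two small black knobs (to 41 high) 30 towards +x. Either end may face the fence. Lies flat on the bench.
- pedal_c: Die-cast bare aluminium pedal housing (three alike): 92 long (its x), 38 wide (its y), 31 high, about 140 g. Origin at the centre of its underside, z up. On top a steel footswitch (10 wide, to 42 high) 26 towards -x and two small black knobs (to 41 high) 30 towards +x. Either end may face the fence. Lies flat on the bench.
- fixture: Heavy fixed steel row fixture. Its fence bar, 24 high, 30 thick, runs along y from y=-185 to +215; the flat working face is the plane x=0 and looks to -x (roughly at the robot). Origin on that face at bench level; x points away from the housings. The row stands on the bench before the fence, long sides along this x. Stop and jaw have bridges over the fence, to 36 high.
- jaw: Steel jaw sliding along the fence at its +y end, axes parallel to the fixture's. Its flat face (x -85 to 0, 24 high) is its plane y=0 and looks to -y, at the stop; origin on that face at the fence plane, bench level. Block 44 thick (y 0 to 44). Starts at fixture y=125 to 150, travels to -40. About 3 N friction, stays where left; pushing the row takes 2 to 4 N more, a tight row clearly more.
- stop_zone (a point): Middle of the zone of the end stop (y=-125 on the fixture, fence plane, bench level). The stop is a fixed steel arm, 85 long along x from the fence, 16 thick, 24 high; its face looks to +y, to the jaw, and is clamped each time anywhere from 15 before to 15 beyond this point along the fixture's y. Its true place is not reported: feel for it or see it.
- jaw_fin (a point): Grip point of the upright fin on the jaw, 10 below its top edge, 46 above the bench. The fin is 12 thick along the jaw's y, 30 long along its x, and stands from 24 to 59 above the bench; take it from above or push its +y side.
- tip_cleaner: Bystander: tin cup with brass coil, 72 diameter, 45 high; origin at the centre of its underside.
- iron_stand: Bystander: black cast soldering-iron stand, base 100 x 70, with the iron leaning in it to 190 high; origin at the centre of its underside.
- tweezers: Bystander: ceramic-tipped tweezers lying flat, 125 long along x, 16 wide, 8 high; origin at the middle, at bench level.
- reel: Bystander: grey reel standing flat, 60 diameter, 36 high; origin at the centre of its underside.
- flux: Bystander: small amber bottle, 30 diameter, 55 high, behind the fence; origin at the centre of its underside.
- screwdriver: Bystander: screwdriver lying along its x, 170 long, near the robot.
There are look-alikes about, which are no part of the job. What is shaped like the pedal_a but pink or red is not meant. What is shaped like the pedal_c but purple is not meant.

How it is judged (in metres and radians):
On the way:
1. the jaw presses the closed-up row against the end stop with more than 6 N (horizontal distance between pedal_a and pedal_b below 0.08 m and horizontal distance between each of pedal_a, pedal_b and pedal_c below 0.08 m and y of each of pedal_a, pedal_b, pedal_c in the frame of jaw above -0.1 m and (contact force between jaw and pedal_a above 6 N or contact force between jaw and pedal_b above 6 N or contact force between jaw and pedal_c above 6 N)), for 0.2 s.
At the end, for the whole second after the job is handed in: The three housings stand flat, at rest, in one closed row between stop and jaw: each end within 2.5 mm of the fence, each square to it within 2.5 degrees, the two gaps between housings together under 4 mm, and the jaw within 5 mm of closing the whole row (horizontal distance between pedal_a and pedal_b below 0.08 m and horizontal distance between each of pedal_a, pedal_b and pedal_c below 0.08 m and y of pedal_a in the frame of jaw between -0.1 and -0.015 m and y of pedal_b in the frame of jaw between -0.1 and -0.015 m and y of pedal_c in the frame of jaw between -0.1 and -0.015 m and x of each of pedal_a, pedal_b, pedal_c in the frame of fixture above -0.0485 m and angle between the x axis of each of pedal_a, pedal_b, pedal_c and the x axis of fixture, either way round below 0.045 rad and linear speed of each of pedal_a, pedal_b, pedal_c below 0.01 m/s and angle between each of pedal_a, pedal_b, pedal_c's own z axis and vertical below 0.05 rad); the robot touches nothing.
It fails at once if a housing is lifted or tipped (height (world z) of any of pedal_a, pedal_b, pedal_c above 0.008 m or angle between any of pedal_a, pedal_b, pedal_c's own z axis and vertical above 0.15 rad).
It fails at once if the jaw is shoved hard: over 50 N on a housing (contact force between jaw and pedal_a above 50 N or contact force between jaw and pedal_b above 50 N or contact force between jaw and pedal_c above 50 N).
It fails at once if a bystander is moved more than 15 mm (distance of any of tip_cleaner, iron_stand, tweezers, reel, flux, screwdriver from where it was at the start of the episode above 0.015 m).
It also fails if it takes over 72 s, if anything falls off the work surface, if the arm or the gripper's body presses on something with over 40 N, if the wrist force passes 120 N, or if a joint passes its speed limit or range.

ROBOT

A 6-joint arm with a two-finger parallel gripper is mounted at the origin on the work surface. World frame = base frame: x ahead of the robot, y to its left, z up, the work surface at z = 0. Lengths are in m, angles in degrees, forces in N, time in s.
With the tool pointing down it reaches from about 0.375 to 0.9 m from the base axis. Payload 3.1 kg.
Tool frame: the origin (TCP) lies at the very end of the fingers, on their centre line; the grasp point (between the pads) lies bot.grip_point_offset behind it (bot.grip_point_offset is the distance from the TCP to the grasp point, in m); z points along the fingers, y is the line along which they close (so a half turn about z gives the same grasp; the last joint's range is limited). The gripper opens to 87 mm and grips with 3 to 60 N. Pads are 19 mm wide; open, the fingers measure 117 mm over their backs; the gripper's body (75 mm by 190 mm) begins 51 mm behind the grasp point.
Start: joints at [61.793, 30.224, 82.088, -0, 67.689, -10.227], TCP at [0.193, 0.594, 0.223] pointing down, gripper open.
Joint ranges: [-176.69, 176.69], [-43.24, 126.21], [12.49, 139.97], [-82, 262], [0, 151.66], [-163.58, 163.58]. Speed limits (degrees/s): [159.86, 159.86, 180, 180, 180, 180].

INTERFACE

Orientations are given as a 3x3 rotation matrix whose columns are the frame's x, y, z axes.
In Python, from rig import bot, viewer, ticket gives the robot as it stands.
- The arm moves only by the tool servo_tool, never from a script. Its argument "targets" is a list of rows, each an object with "offset": the shift along the tool's x, y, z in m, a list of three; "dr": the turn, a rotation vector about the tool's x, y, z in degrees, a list of three. In form: [{"offset": [x, y, z], "dr": [ax, ay, az]}, ...]. A call has 1 to 20 rows; each row is the pose to reach, as a shift and turn from the pose commanded when the call began, along the tool's axes at that moment; what a row does not reach only later rows make up. A row lasts 1/12 s, in which the tool goes at most 41.7 mm and 7.16 degrees, less where a joint would pass 70% of its speed; a pose out of reach is approached as far as the arm can. A call with a gripper value outside its range is refused whole. "gripper" is the gripper command: -1 is fully open, 1 is shut, values between are in proportion, set as the call begins (left out, the last holds). The fingers move at their own pace and stop on an object; the grip force is fixed at half the most. Time passes only in rows, so rows that repeat a pose let the fingers close. It gives the time, the measured TCP pose, the force, the opening and the grip force at its end, in the units of the state.
- bot.read_state(): the state, without advancing time (a new reading comes with each control period).
- viewer.capture(name): name is "scene" or "side" or "wrist"; returns a dict with "color" (480x640x3 uint8, red, green, blue), "camera_matrix" (3x3 intrinsics, pixels), "k1" (the pictures are not rectified: a ray, as slopes to the right and down, at radius r is drawn at 1 + k1 r^2 times it, then the intrinsics apply), "R" (3x3) and "t" (3): a world point X has camera coordinates R X + t. Camera axes: x right, y down, z forward; pixel columns grow to the right and rows downward; lengths in m; the calibration is good to about 2 mm. A picture is of the moment at which its call begins. There is no depth.
- ticket.hand_in(): hands the job in; it is judged then, once.
The state is a dict: "time_s": time; "joint_positions": joint angles; "qvel": joint speeds; "tau": joint torques, N m; "position": TCP position; "tcp_rot": TCP orientation; "force": force on the tool from outside, world axes, zero at the start; "moment": the same for the moment, N m; "opening": opening from 0.0 (shut) to 1.0 (fully open); "grasp_force": force on a finger pad.
Only numpy, scipy, OpenCV 4.12 (cv2) and the standard library are available. Lean on these libraries where they do the work, as an engineer would, in place of code of your own. Each camera call takes 0.05 s, during which the arm holds its last target. There are 200 camera calls.

## Working session

There is one attempt and no reset: what is moved stays moved. The work goes in short steps, Python scripts to look and compute and a tool call to move; the robot and the scene stay as the last step left them, time stands still between calls to the robot, and variables do not carry over. Pictures are saved under pics/ and viewed, at most 10 in all, crops included, and the job is handed in when it is done.

Besides the shell and the picture viewer there is one more tool, called after "Request:" in YAML: its name, and indented under it one key for each argument. servo_tool: Moves the arm, as the interface text tells. Its arguments: {"type":"object","properties":{"targets":{"type":"array"},"gripper":{"type":"number"}},"required":["targets"]}

```bash
mkdir -p pics; cat > h.py <<'E'
import numpy as np, cv2, json
from rig import bot, viewer, ticket
def snap(n,f):
    d=viewer.capture(n); cv2.imwrite(f'pics/{f}.png',d['color'][:,:,::-1])
    np.savez(f'pics/{f}.npz',**{k:np.array(v) for k,v in d.items()}); return d
def load(f): return dict(np.load(f'pics/{f}.npz'))
def ray(d,uv,z):
    K=np.array(d['camera_matrix']);k=float(d['k1'])
    p=cv2.undistortPoints(np.array(uv,float).reshape(-1,1,2),K,np.array([k,0,0,0,0.])).reshape(-1,2)
    R=np.array(d['R']);t=np.array(d['t'])
    r=np.c_[p,np.ones(len(p))]@R; c=-R.T@t
    return c+r*((z-c[2])/r[:,2])[:,None]
def proj(d,X):
    R=np.array(d['R']);t=np.array(d['t'])
    return cv2.projectPoints(np.array(X,float).reshape(-1,1,3),cv2.Rodrigues(R)[0],t,np.array(d['camera_matrix']),np.array([float(d['k1']),0,0,0,0]))[0].reshape(-1,2)
E
python3 - <<'E'
from h import *
for n in ('scene','side','wrist'):
    d=snap(n,n+'0'); print(n,-np.array(d['R']).T@np.array(d['t']),np.array(d['R'])[2])
s=bot.read_state(); print(s['position'],s['tcp_rot'],s['force'],s['opening'],s['time_s'],bot.grip_point_offset)
E
```

```text
scene [ 1.01482236 -0.5425232   0.60799504] [-0.58705729  0.57232063 -0.57254941]
side [-0.13073321 -0.90662423  0.79937351] [ 0.47866441  0.6776056  -0.55832878]
wrist [0.11770467 0.61760295 0.38435663] [ 0.27067703 -0.09004246 -0.95844995]
[0.19264553 0.59397692 0.22178833] [[-9.51155827e-01  3.08710210e-01 -7.74428103e-04]
 [ 3.08711053e-01  9.51154726e-01 -1.47388488e-03]
 [ 2.81597641e-04 -1.64096870e-03 -9.99998614e-01]] [-0.24563681 -0.61065915 -0.03749293] 1.0010754110442002 0.15 0.0187
```

View pics/scene0.png

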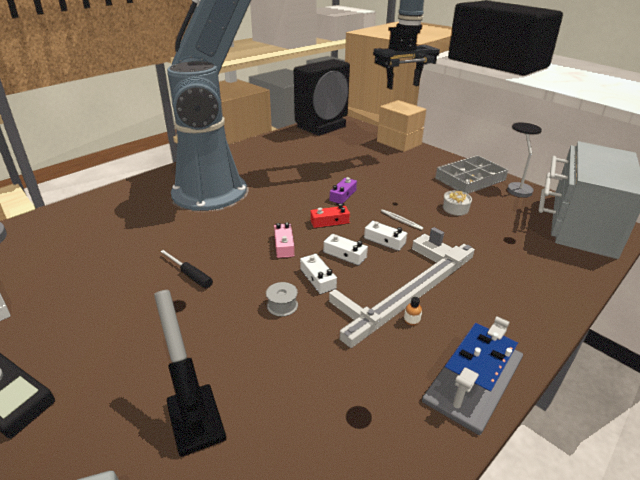

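View pics/side0.png

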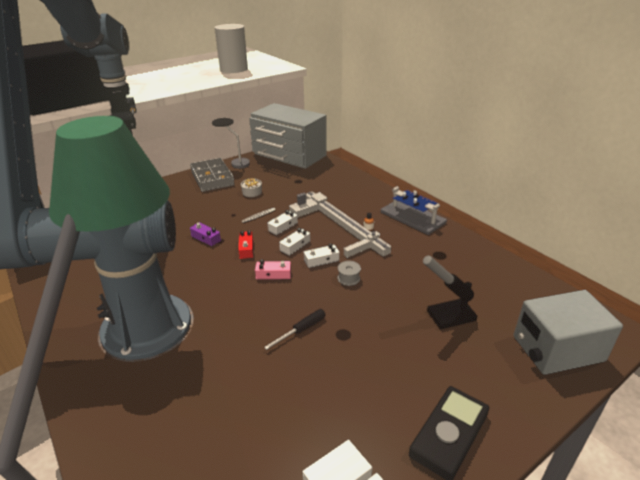

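The scene view shows three bare-aluminium housings at about (318,273), (345,249) and (385,235). Pink (284,240), red (330,217) and purple (343,190) are the look-alikes, excluded by colour. The fence runs (345,338) to (470,250), with the stop arm at (350,305) and the jaw and fin at (435,240).

```bash
python3 - <<'E'
from h import *
d=load('scene0'); c=d['color'][180:350,260:485,::-1]
cv2.imwrite('pics/crop1.png',cv2.resize(c,None,fx=3.5,fy=3.5,interpolation=cv2.INTER_CUBIC))
for n,u,z in [('ped',[(318,273),(345,249),(385,235)],.02),('fence',[(345,335),(470,247)],.024),('look',[(284,240),(330,217),(343,190)],.02),('fin',[(437,233)],.059),('reel/tw/cup/flux',[(282,300),(402,218),(457,205),(413,315)],.02)]:
    print(n,ray(d,u,z).round(3).tolist())
w=load('wrist0');print(w['camera_matrix'],w['k1'])
s=bot.read_state();T=np.array(s['tcp_rot']);R=w['R'];print((R@T).round(3),T.T@(-R.T@w['t']-s['position']))
E
```

```text
ped [[0.491, -0.042, 0.02], [0.471, 0.06, 0.02], [0.496, 0.169, 0.02]]
fence [[0.652, -0.129, 0.024], [0.662, 0.27, 0.024]]
look [[0.351, -0.017, 0.02], [0.352, 0.13, 0.02], [0.276, 0.255, 0.02]]
fin [[0.604, 0.214, 0.059]]
reel/tw/cup/flux [[0.504, -0.15, 0.02], [0.476, 0.259, 0.02], [0.535, 0.419, 0.02], [0.702, 0.002, 0.02]]
[[388.01605433   0.         315.59888478]
 [  0.         388.01605433 236.93781215]
 [  0.           0.           1.        ]] -0.059008990890683566
[[-0.     1.     0.   ]
 [-0.958 -0.    -0.286]
 [-0.286 -0.001  0.958]] [ 0.07861984 -0.00092977 -0.16254486]
```

View pics/crop1.png

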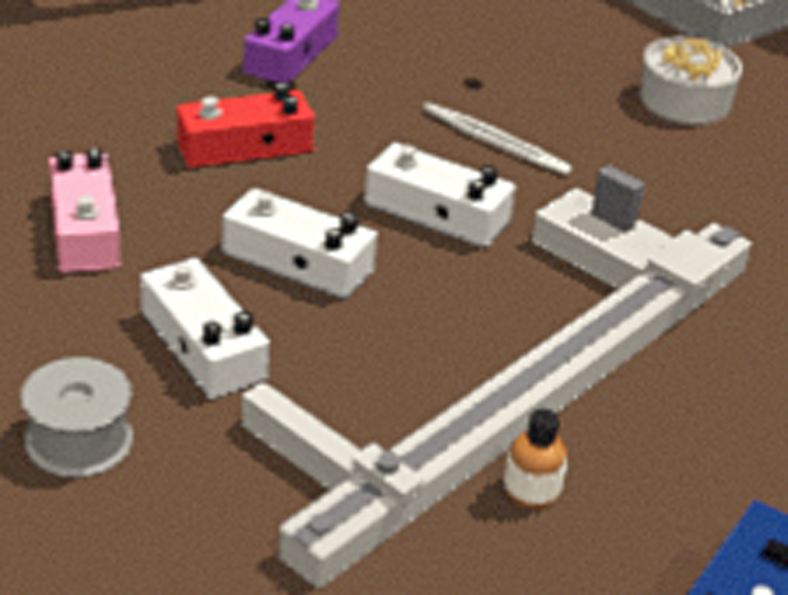

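Request:
servo_tool:
  targets:
    - {"offset":[-0.5,-0.4,-0.08],"dr":[0,0,-18]}
    - {"offset":[-0.5,-0.4,-0.08],"dr":[0,0,-18]}
    - {"offset":[-0.5,-0.4,-0.08],"dr":[0,0,-18]}
    - {"offset":[-0.5,-0.4,-0.08],"dr":[0,0,-18]}
    - {"offset":[-0.5,-0.4,-0.08],"dr":[0,0,-18]}
    - {"offset":[-0.5,-0.4,-0.08],"dr":[0,0,-18]}
    - {"offset":[-0.5,-0.4,-0.08],"dr":[0,0,-18]}
    - {"offset":[-0.5,-0.4,-0.08],"dr":[0,0,-18]}
    - {"offset":[-0.5,-0.4,-0.08],"dr":[0,0,-18]}
    - {"offset":[-0.5,-0.4,-0.08],"dr":[0,0,-18]}
    - {"offset":[-0.5,-0.4,-0.08],"dr":[0,0,-18]}
    - {"offset":[-0.5,-0.4,-0.08],"dr":[0,0,-18]}
    - {"offset":[-0.5,-0.4,-0.08],"dr":[0,0,-18]}
    - {"offset":[-0.5,-0.4,-0.08],"dr":[0,0,-18]}
    - {"offset":[-0.5,-0.4,-0.08],"dr":[0,0,-18]}
    - {"offset":[-0.5,-0.4,-0.08],"dr":[0,0,-18]}
    - {"offset":[-0.5,-0.4,-0.08],"dr":[0,0,-18]}
    - {"offset":[-0.5,-0.4,-0.08],"dr":[0,0,-18]}
    - {"offset":[-0.5,-0.4,-0.08],"dr":[0,0,-18]}
  gripper: -1

```text
time_s: 1.73
position: [0.544, 0.0602, 0.302]
tcp_rot: [[-1.0, -0.0, -0.002], [-0.0, 1.0, 0.001], [0.002, 0.001, -1.0]]
force: [0.0, 0.7, 0.4]
opening: 0.998
grasp_force: 0.0
```

```bash
python3 - <<'E'
from h import *
d=snap('wrist','wrist1')
s=bot.read_state();print(s['position'],np.array(s['tcp_rot']).round(3).tolist(),s['force'])
E
```

```text
[0.54379328 0.06063673 0.30203804] [[-1.0, -0.001, -0.002], [-0.001, 1.0, 0.001], [0.002, 0.001, -1.0]] [-0.00796195  0.00418843 -0.39654685]
```

View pics/wrist1.png

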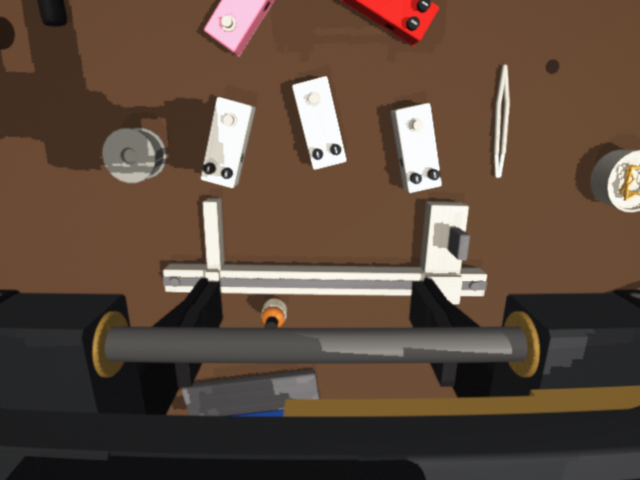

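The wrist view shows the three white housings at (228,142), (320,122) and (416,147), with knobs facing the fence. The fence front edge is at row ~266, the stop arm's right edge at col ~222, the jaw face at col ~428 and the fin at (458,243). Pink and red are separate, at the top.

```bash
cat >> h.py <<'E'
def peds(d,seeds,th=150):
    im=d['color']; hsv=cv2.cvtColor(im,cv2.COLOR_RGB2HSV)
    m=((hsv[:,:,2]>th)&(hsv[:,:,1]<60)).astype(np.uint8)
    m=cv2.morphologyEx(m,cv2.MORPH_OPEN,np.ones((3,3)))
    cs,_=cv2.findContours(m,cv2.RETR_EXTERNAL,cv2.CHAIN_APPROX_NONE); out=[]
    for s in seeds:
        c=max(cs,key=lambda c:cv2.pointPolygonTest(c,s,True))
        h=cv2.convexHull(c).reshape(-1,2)
        X=ray(d,h+0.0,.031)[:,:2]; r=cv2.minAreaRect((X*1000).astype(np.float32))
        b=cv2.boxPoints(r); e=[b[1]-b[0],b[2]-b[1]]; e=max(e,key=np.linalg.norm)
        out.append((np.round(r[0],1),np.round(r[1],1),round((np.degrees(np.arctan2(e[1],e[0]))+90)%180-90,1)))
    return out
E
python3 - <<'E'
from h import *
d=load('wrist1'); hsv=cv2.cvtColor(d['color'],cv2.COLOR_RGB2HSV)
print(hsv[240,205:235,2].tolist()); print(hsv[245:300,330,2].tolist()); print(hsv[225,420:480,2].tolist());print(hsv[140,395:445,2].tolist())
for th in (150,200,225):
    for p in peds(d,[(228,145),(320,120),(416,150)],th): print(th,p)
E
```

```text
[196, 243, 249, 249, 249, 249, 249, 249, 249, 249, 250, 249, 244, 213, 147, 125, 122, 118, 109, 103, 105, 107, 108, 108, 108, 108, 108, 108, 108, 108]
[108, 108, 108, 108, 108, 108, 108, 108, 108, 108, 108, 107, 104, 101, 100, 100, 96, 82, 66, 62, 74, 95, 110, 116, 116, 117, 141, 206, 242, 250, 251, 250, 250, 243, 204, 149, 142, 147, 147, 145, 143, 145, 158, 202, 239, 248, 250, 250, 243, 204, 136, 110, 108, 108, 108]
[69, 68, 68, 71, 74, 76, 78, 79, 101, 170, 233, 249, 249, 235, 198, 179, 174, 174, 175, 174, 172, 172, 171, 172, 173, 174, 172, 171, 182, 218, 229, 229, 224, 223, 222, 227, 240, 244, 245, 246, 247, 249, 251, 251, 250, 239, 178, 120, 108, 108, 108, 107, 107, 108, 108, 108, 109, 108, 107, 108]
[77, 87, 90, 92, 119, 189, 241, 252, 254, 254, 254, 254, 254, 254, 254, 254, 254, 254, 254, 254, 254, 254, 254, 254, 254, 254, 253, 254, 254, 254, 254, 254, 254, 254, 254, 254, 254, 254, 254, 247, 168, 110, 108, 107, 107, 108, 108, 107, 108, 108]
150 (array([487.2, -38.4]), array([40.6, 92.9]), np.float32(-15.6))
150 (array([466.4,  64. ]), array([92.6, 38.7]), np.float32(14.2))
150 (array([492.6, 173.1]), array([93.1, 38.9]), np.float32(12.6))
200 (array([487. , -39.2]), array([37.6, 91.6]), np.float32(-15.2))
200 (array([466.4,  63.8]), array([91.5, 37.4]), np.float32(14.2))
200 (array([492.5, 173. ]), array([91.5, 37.3]), np.float32(12.7))
225 (array([478.5, -37. ]), array([37.1, 73.7]), np.float32(-15.3))
225 (array([466.3,  63.9]), array([91.1, 36.8]), np.float32(14.1))
225 (array([483.5, 171.1]), array([72.4, 36.6]), np.float32(12.5))
```

```bash
python3 - <<'E'
from h import *
d=load('wrist1'); V=cv2.cvtColor(d['color'],cv2.COLOR_RGB2HSV)[:,:,2].astype(float)
def cross(v,a,b,th=190,rev=False):
    idx=range(b,a,-1) if rev else range(a,b)
    s=-1 if rev else 1
    for i in idx:
        if (v[i]-th)*(v[i+s]-th)<0 : return i+s*(th-v[i])/(v[i+s]-v[i])
F=ray(d,[(c,cross(V[:,c],262,285)) for c in range(240,411,10)],.024)
p=np.polyfit(F[:,1],F[:,0],1);print('fence x=',p,np.abs(np.polyval(p,F[:,1])-F[:,0]).max())
S=ray(d,[(cross(V[r],206,235,rev=True),r) for r in range(210,262,6)],.024)
q=np.polyfit(S[:,0],S[:,1],1);print('stop y=',q,S.mean(0))
J=ray(d,[(cross(V[r],415,445),r) for r in range(208,262,6)],.024)
q=np.polyfit(J[:,0],J[:,1],1);print('jaw y=',q,J.mean(0),J[:,1].round(4))
print('armends',ray(d,[(212,200),(446,203)],.024))
print('fin top? ',ray(d,[(450,228),(467,230),(467,257),(452,258)],.059))
E
```

```text
fence x= [0.01570805 0.63888634] 0.00013630853287083244
stop y= [-0.01550482 -0.04700518] [ 0.59233591 -0.05618924  0.024     ]
jaw y= [-0.01509479  0.20237985] [0.58993085 0.19347497 0.024     ] [0.1938 0.1939 0.1936 0.1936 0.1935 0.1933 0.1933 0.1931 0.193 ]
armends [[ 0.55116605 -0.060417    0.024     ]
 [ 0.55465944  0.2111568   0.024     ]]
fin top?  [[0.57530355 0.20611537 0.059     ]
 [0.57755704 0.22524743 0.059     ]
 [0.60887598 0.22876643 0.059     ]
 [0.61001216 0.2118359  0.059     ]]
```

Request:
servo_tool:
  targets:
    - {"offset":[0.057,-0.1,0.15],"dr":[0,0,15.2]}
    - {"offset":[0.057,-0.1,0.15],"dr":[0,0,15.2]}
    - {"offset":[0.057,-0.1,0.15],"dr":[0,0,15.2]}
    - {"offset":[0.057,-0.1,0.15],"dr":[0,0,15.2]}
    - {"offset":[0.057,-0.1,0.15],"dr":[0,0,15.2]}
    - {"offset":[0.057,-0.1,0.2],"dr":[0,0,15.2]}
    - {"offset":[0.057,-0.1,0.24],"dr":[0,0,15.2]}
    - {"offset":[0.057,-0.1,0.27],"dr":[0,0,15.2]}
    - {"offset":[0.057,-0.1,0.288],"dr":[0,0,15.2]}
    - {"offset":[0.057,-0.1,0.296],"dr":[0,0,15.2]}
    - {"offset":[0.057,-0.1,0.296],"dr":[0,0,15.2]}
    - {"offset":[0.057,-0.1,0.296],"dr":[0,0,15.2]}

```text
time_s: 2.78
position: [0.4883, -0.0396, 0.0071]
tcp_rot: [[-0.965, 0.26, 0.0], [0.26, 0.965, -0.0], [-0.0, 0.0, -1.0]]
force: [-0.1, -0.8, 1.2]
opening: 0.998
grasp_force: 0.0
```

Request:
servo_tool:
  targets:
    - {"offset":[0,0,0],"dr":[0,0,0]}
    - {"offset":[0,0,0],"dr":[0,0,0]}
    - {"offset":[0,0,0],"dr":[0,0,0]}
    - {"offset":[0,0,0],"dr":[0,0,0]}
    - {"offset":[0,0,0],"dr":[0,0,0]}
    - {"offset":[0,0,0],"dr":[0,0,0]}
    - {"offset":[0,0,0],"dr":[0,0,0]}
  gripper: 1

```text
time_s: 3.37
position: [0.4881, -0.0404, 0.0068]
tcp_rot: [[-0.965, 0.262, 0.0], [0.262, 0.965, -0.0], [-0.0, -0.0, -1.0]]
force: [0.1, -0.4, 0.2]
opening: 0.557
grasp_force: 0.0
```

Request:
servo_tool:
  targets:
    - {"offset":[0,0,0],"dr":[0,0,0]}
    - {"offset":[0,0,0],"dr":[0,0,0]}
    - {"offset":[0,0,0],"dr":[0,0,0]}
    - {"offset":[0,0,0],"dr":[0,0,0]}
    - {"offset":[0.002,0.01,0],"dr":[0,0,-4]}
    - {"offset":[0.004,0.02,0],"dr":[0,0,-9]}
    - {"offset":[0.006,0.03,0],"dr":[0,0,-14.3]}
    - {"offset":[-0.01,0.035,0],"dr":[0,0,-14.3]}
    - {"offset":[-0.035,0.042,0],"dr":[0,0,-14.3]}
    - {"offset":[-0.06,0.048,0],"dr":[0,0,-14.3]}
    - {"offset":[-0.075,0.052,0],"dr":[0,0,-14.3]}
    - {"offset":[-0.083,0.055,0],"dr":[0,0,-14.3]}
    - {"offset":[-0.083,0.055,0],"dr":[0,0,-14.3]}
    - {"offset":[-0.083,0.055,0],"dr":[0,0,-14.3]}

```text
time_s: 4.53
position: [0.5845, -0.0092, 0.0071]
tcp_rot: [[-1.0, 0.016, 0.005], [0.016, 1.0, -0.001], [-0.005, -0.001, -1.0]]
force: [2.7, 0.1, 3.2]
opening: 0.431
grasp_force: 30.0
```

Request:
servo_tool:
  targets:
    - {"offset":[-0.004,0,0],"dr":[0,0,0]}
    - {"offset":[-0.007,0,0],"dr":[0,0,0]}
    - {"offset":[-0.009,0,0],"dr":[0,0,0]}
    - {"offset":[-0.01,0,0],"dr":[0,0,0]}

```text
time_s: 4.87
position: [0.5868, -0.0085, 0.0064]
tcp_rot: [[-1.0, 0.015, -0.012], [0.015, 1.0, 0.002], [0.012, 0.001, -1.0]]
force: [-8.5, -0.6, 11.0]
opening: 0.436
grasp_force: 30.0
```

Request:
servo_tool:
  targets:
    - {"offset":[-0.0005,0,0],"dr":[0,0,0]}
    - {"offset":[-0.001,0,0],"dr":[0,0,0]}

```text
time_s: 5.03
position: [0.5873, -0.0084, 0.0064]
tcp_rot: [[-1.0, 0.015, -0.013], [0.015, 1.0, 0.002], [0.013, 0.001, -1.0]]
force: [-8.2, -0.9, 10.6]
opening: 0.435
grasp_force: 30.0
```

```bash
python3 - <<'E'
from h import *
a=snap('wrist','wrist2')['color'][:,:,::-1]
b=snap('scene','scene2')['color'][180:350,260:485,::-1]
a=a[0:400]; b=cv2.resize(b,(300,227),interpolation=cv2.INTER_CUBIC)
o=np.zeros((400,800,3),np.uint8); o[:,:500]=cv2.resize(a,(500,400)) if 0 else a[:,70:570]; o[:227,500:]=b
cv2.imwrite('pics/m2.png',o)
E
```

```text
(no output)
```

View pics/m2.png

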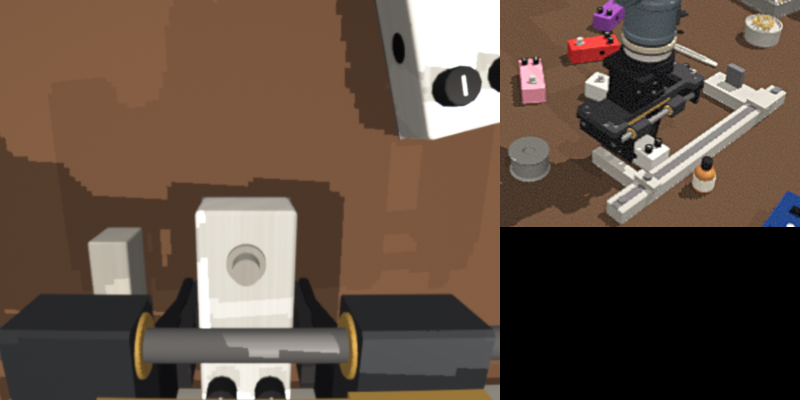

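The wrist crop shows housing 1 held straight between the fingers (rear edge at row ~198), with the stop arm to its left. In the scene inset its front is at the fence. I'll measure the rear edge.

```bash
python3 - <<'E'
from h import *
d=load('wrist2'); V=cv2.cvtColor(d['color'],cv2.COLOR_RGB2HSV)[:,:,2].astype(int)
print(V[185:225,310].tolist()); print(V[240,255:375].tolist())
for r in (197,198,208,210): print(r,ray(d,[(280,r),(355,r)],.031).round(4).tolist())
s=bot.read_state();print(s['position'],s['force'])
E
```

```text
[104, 83, 77, 76, 76, 76, 76, 77, 76, 76, 77, 90, 125, 154, 166, 168, 169, 171, 172, 173, 173, 174, 175, 176, 181, 200, 222, 230, 231, 229, 228, 227, 226, 226, 226, 226, 226, 226, 226, 226]
[75, 76, 75, 76, 76, 76, 75, 75, 76, 79, 108, 165, 200, 216, 222, 227, 227, 226, 225, 224, 226, 227, 228, 228, 227, 227, 227, 226, 226, 227, 228, 229, 229, 229, 228, 228, 227, 227, 227, 228, 228, 229, 228, 228, 228, 229, 230, 230, 229, 228, 227, 227, 229, 229, 228, 226, 224, 224, 225, 226, 226, 225, 225, 225, 226, 226, 226, 226, 225, 225, 224, 225, 224, 224, 223, 223, 223, 224, 225, 225, 226, 226, 225, 225, 223, 223, 223, 224, 225, 227, 228, 228, 228, 227, 226, 227, 228, 228, 228, 227, 226, 227, 228, 228, 228, 228, 226, 221, 210, 195, 169, 116, 82, 77, 76, 76, 76, 76, 75, 76]
197 [[0.5348, -0.0215, 0.031], [0.5352, 0.0057, 0.031]]
198 [[0.5352, -0.0215, 0.031], [0.5356, 0.0057, 0.031]]
208 [[0.5389, -0.0216, 0.031], [0.5393, 0.0057, 0.031]]
210 [[0.5396, -0.0217, 0.031], [0.54, 0.0058, 0.031]]
[ 0.58747624 -0.00846729  0.00637643] [-7.00254779  0.78689544 10.01329884]
```

Request:
servo_tool:
  targets:
    - {"offset":[-0.002,0,0],"dr":[0,0,0]}
    - {"offset":[-0.004,0,0],"dr":[0,0,0]}
    - {"offset":[-0.004,0,0],"dr":[0,0,0]}

```text
time_s: 5.38
position: [0.5923, -0.0084, 0.0064]
tcp_rot: [[-1.0, 0.015, -0.011], [0.015, 1.0, 0.002], [0.011, 0.002, -1.0]]
force: [-6.0, 0.5, 10.0]
opening: 0.434
grasp_force: 30.0
```

```bash
python3 - <<'E'
from h import *
d=load('wrist1')
for c in (240,320,400): print(ray(d,[(c,264.5),(c,266)],0.).round(4).tolist(), ray(d,[(c,271.5)],.024).round(4).tolist())
d=snap('wrist','wrist3'); V=cv2.cvtColor(d['color'],cv2.COLOR_RGB2HSV)[:,:,2].astype(int)
r=next(i for i in range(190,260) if V[i,310]>200); print(r,ray(d,[(310,r)],.031))
s=bot.read_state();print(s['position'],s['force'],s['moment'])
E
```

```text
[[0.6396, -0.0372, 0.0], [0.6417, -0.0373, 0.0]] [[0.6397, -0.0327, 0.024]]
[[0.6396, 0.0651, 0.0], [0.6416, 0.0651, 0.0]] [[0.6397, 0.0648, 0.024]]
[[0.6397, 0.1675, 0.0], [0.6417, 0.1677, 0.0]] [[0.6398, 0.1625, 0.024]]
209 [[ 0.54428066 -0.0106404   0.031     ]]
[ 0.59226504 -0.00843316  0.00640546] [-6.75444605 -0.20140748  9.17379472] [0.06004129 1.2307934  0.06235653]
```

Request:
servo_tool:
  targets:
    - {"offset":[-0.001,0,-0.0005],"dr":[0,0,0]}
    - {"offset":[-0.002,0,-0.0005],"dr":[0,0,0]}
    - {"offset":[-0.003,0,-0.0005],"dr":[0,0,0]}
    - {"offset":[-0.004,0,-0.0005],"dr":[0,0,0]}
    - {"offset":[-0.004,0,-0.0005],"dr":[0,0,0]}

```text
time_s: 5.85
position: [0.5943, -0.0086, 0.0064]
tcp_rot: [[-1.0, 0.014, -0.015], [0.014, 1.0, 0.002], [0.015, 0.001, -1.0]]
force: [-11.6, -0.9, 10.2]
opening: 0.436
grasp_force: 30.0
```

Request:
servo_tool:
  targets:
    - {"offset":[-0.0015,0,0],"dr":[0,0,0]}
    - {"offset":[-0.003,0,0],"dr":[0,0,0]}
    - {"offset":[-0.003,0,0],"dr":[0,0,0]}

```text
time_s: 6.1
position: [0.5944, -0.0085, 0.0064]
tcp_rot: [[-1.0, 0.014, -0.021], [0.014, 1.0, 0.002], [0.021, 0.002, -1.0]]
force: [-15.1, -1.6, 14.7]
opening: 0.438
grasp_force: 30.0
```

Request:
servo_tool:
  targets:
    - {"offset":[0.005,0,0],"dr":[0,0,0]}
    - {"offset":[0.009,0,0],"dr":[0,0,0]}
    - {"offset":[0.009,0,0],"dr":[0,0,0]}

```text
time_s: 6.35
position: [0.5943, -0.0088, 0.0069]
tcp_rot: [[-1.0, 0.016, -0.002], [0.016, 1.0, 0.001], [0.002, 0.001, -1.0]]
force: [-1.9, -0.0, 3.9]
opening: 0.435
grasp_force: 30.0
```

Request:
servo_tool:
  targets:
    - {"offset":[0,0,0],"dr":[0,0,0]}
    - {"offset":[0,0,0],"dr":[0,0,0]}
    - {"offset":[0,0,0],"dr":[0,0,0]}
    - {"offset":[0,0,0],"dr":[0,0,0]}
  gripper: -0.06

```text
time_s: 6.68
position: [0.5963, -0.0094, 0.0069]
tcp_rot: [[-1.0, 0.015, 0.001], [0.015, 1.0, -0.0], [-0.001, -0.0, -1.0]]
force: [-0.3, 0.1, 0.7]
opening: 0.525
grasp_force: 0.0
```

Request:
servo_tool:
  targets:
    - {"offset":[0,0,-0.02],"dr":[0,0,0]}
    - {"offset":[0,0,-0.05],"dr":[0,0,0]}
    - {"offset":[0,0,-0.085],"dr":[0,0,0]}

```text
time_s: 6.93
position: [0.5943, -0.0091, 0.091]
tcp_rot: [[-1.0, 0.015, -0.004], [0.015, 1.0, 0.001], [0.004, 0.001, -1.0]]
force: [0.8, 0.1, 0.5]
opening: 0.529
grasp_force: 0.0
```

Request:
servo_tool:
  targets:
    - {"offset":[0.05,0.03,0],"dr":[0,0,-5]}
    - {"offset":[0.09,0.05,0],"dr":[0,0,-10]}
    - {"offset":[0.131,0.0715,0],"dr":[0,0,-15.1]}
    - {"offset":[0.131,0.0715,0],"dr":[0,0,-15.1]}
    - {"offset":[0.131,0.0715,0.02],"dr":[0,0,-15.1]}
    - {"offset":[0.131,0.0715,0.05],"dr":[0,0,-15.1]}
    - {"offset":[0.131,0.0715,0.075],"dr":[0,0,-15.1]}
    - {"offset":[0.131,0.0715,0.084],"dr":[0,0,-15.1]}
    - {"offset":[0.131,0.0715,0.084],"dr":[0,0,-15.1]}
    - {"offset":[0.131,0.0715,0.084],"dr":[0,0,-15.1]}
  gripper: -0.6

```text
time_s: 7.77
position: [0.4659, 0.0642, 0.008]
tcp_rot: [[-0.969, -0.246, -0.0], [-0.246, 0.969, 0.0], [0.0, 0.0, -1.0]]
force: [-0.2, -0.5, 0.5]
opening: 0.799
grasp_force: 0.0
```

Request:
servo_tool:
  targets:
    - {"offset":[0,0,0],"dr":[0,0,0]}
    - {"offset":[0,0,0],"dr":[0,0,0]}
    - {"offset":[0,0,0],"dr":[0,0,0]}
    - {"offset":[0,0,0],"dr":[0,0,0]}
    - {"offset":[0,0,0],"dr":[0,0,0]}
    - {"offset":[0,0,0],"dr":[0,0,0]}
    - {"offset":[0,0,0],"dr":[0,0,0]}
    - {"offset":[0,0,0],"dr":[0,0,0]}
  gripper: 1

```text
time_s: 8.43
position: [0.4659, 0.0643, 0.0084]
tcp_rot: [[-0.969, -0.246, 0.001], [-0.246, 0.969, -0.0], [-0.001, -0.0, -1.0]]
force: [0.5, 0.4, 5.2]
opening: 0.431
grasp_force: 30.0
```

Request:
servo_tool:
  targets:
    - {"offset":[-0.002,-0.004,-0.0005],"dr":[0,0,5]}
    - {"offset":[-0.002,-0.008,-0.0005],"dr":[0,0,10]}
    - {"offset":[-0.002,-0.008,-0.0005],"dr":[0,0,15.1]}
    - {"offset":[-0.03,-0.015,-0.0005],"dr":[0,0,15.1]}
    - {"offset":[-0.06,-0.0225,-0.0005],"dr":[0,0,15.1]}
    - {"offset":[-0.085,-0.029,-0.0005],"dr":[0,0,15.1]}
    - {"offset":[-0.105,-0.0343,-0.0005],"dr":[0,0,15.1]}
    - {"offset":[-0.1135,-0.0364,-0.0005],"dr":[0,0,15.1]}
    - {"offset":[-0.1175,-0.0375,-0.0005],"dr":[0,0,15.1]}
    - {"offset":[-0.121,-0.0384,-0.0005],"dr":[0,0,15.1]}
    - {"offset":[-0.1245,-0.0393,-0.0005],"dr":[0,0,15.1]}
    - {"offset":[-0.128,-0.0403,-0.0005],"dr":[0,0,15.1]}
    - {"offset":[-0.128,-0.0403,-0.0005],"dr":[0,0,15.1]}

```text
time_s: 9.52
position: [0.5938, 0.0572, 0.0081]
tcp_rot: [[-1.0, 0.015, -0.012], [0.015, 1.0, 0.001], [0.012, 0.001, -1.0]]
force: [-6.6, -0.1, 8.0]
opening: 0.431
grasp_force: 30.0
```

Request:
servo_tool:
  targets:
    - {"offset":[-0.002,0,0],"dr":[0,0,0]}
    - {"offset":[-0.004,0,0],"dr":[0,0,0]}
    - {"offset":[-0.004,0,0],"dr":[0,0,0]}

```text
time_s: 9.77
position: [0.5937, 0.0572, 0.008]
tcp_rot: [[-1.0, 0.015, -0.02], [0.015, 1.0, 0.001], [0.02, 0.001, -1.0]]
force: [-13.7, -0.9, 12.1]
opening: 0.437
grasp_force: 30.0
```

Request:
servo_tool:
  targets:
    - {"offset":[0.004,0,0],"dr":[0,0,0]}
    - {"offset":[0.008,0,0],"dr":[0,0,0]}
    - {"offset":[0.008,0,0],"dr":[0,0,0]}

```text
time_s: 10.02
position: [0.5937, 0.0571, 0.0084]
tcp_rot: [[-1.0, 0.016, -0.002], [0.016, 1.0, 0.0], [0.002, 0.0, -1.0]]
force: [-2.9, 1.6, 2.3]
opening: 0.429
grasp_force: 30.0
```

Request:
servo_tool:
  targets:
    - {"offset":[0,0,0],"dr":[0,0,0]}
    - {"offset":[0,0,0],"dr":[0,0,0]}
    - {"offset":[0,0,0],"dr":[0,0,0]}
    - {"offset":[0,0,0],"dr":[0,0,0]}
    - {"offset":[0,0,-0.02],"dr":[0,0,0]}
    - {"offset":[0,0,-0.05],"dr":[0,0,0]}
    - {"offset":[0,0,-0.085],"dr":[0,0,0]}
  gripper: -0.06

```text
time_s: 10.6
position: [0.5944, 0.0567, 0.0925]
tcp_rot: [[-1.0, 0.016, -0.004], [0.016, 1.0, 0.0], [0.004, 0.0, -1.0]]
force: [0.5, 0.3, 0.1]
opening: 0.531
grasp_force: 0.0
```

Request:
servo_tool:
  targets:
    - {"offset":[0.04,0.035,0],"dr":[0,0,-4]}
    - {"offset":[0.07,0.07,0],"dr":[0,0,-9]}
    - {"offset":[0.105,0.1,0],"dr":[0,0,-13.6]}
    - {"offset":[0.105,0.1146,0],"dr":[0,0,-13.6]}
    - {"offset":[0.105,0.1146,0.02],"dr":[0,0,-13.6]}
    - {"offset":[0.105,0.1146,0.05],"dr":[0,0,-13.6]}
    - {"offset":[0.105,0.1146,0.075],"dr":[0,0,-13.6]}
    - {"offset":[0.105,0.1146,0.084],"dr":[0,0,-13.6]}
    - {"offset":[0.105,0.1146,0.084],"dr":[0,0,-13.6]}
    - {"offset":[0.105,0.1146,0.084],"dr":[0,0,-13.6]}
  gripper: -0.6

```text
time_s: 11.43
position: [0.4926, 0.1728, 0.0095]
tcp_rot: [[-0.976, -0.22, -0.0], [-0.22, 0.976, -0.0], [0.0, 0.0, -1.0]]
force: [0.1, 0.0, -0.1]
opening: 0.796
grasp_force: 0.0
```

Request:
servo_tool:
  targets:
    - {"offset":[0,0,0],"dr":[0,0,0]}
    - {"offset":[0,0,0],"dr":[0,0,0]}
    - {"offset":[0,0,0],"dr":[0,0,0]}
    - {"offset":[0,0,0],"dr":[0,0,0]}
    - {"offset":[0,0,0],"dr":[0,0,0]}
    - {"offset":[0,0,0],"dr":[0,0,0]}
    - {"offset":[0,0,0],"dr":[0,0,0]}
    - {"offset":[0,0,0],"dr":[0,0,0]}
  gripper: 1

```text
time_s: 12.1
position: [0.4926, 0.173, 0.01]
tcp_rot: [[-0.975, -0.22, 0.001], [-0.22, 0.975, 0.0], [-0.001, 0.0, -1.0]]
force: [0.3, -0.1, 4.7]
opening: 0.438
grasp_force: 30.0
```

Request:
servo_tool:
  targets:
    - {"offset":[0.003,-0.017,0.0005],"dr":[0,0,5]}
    - {"offset":[0.006,-0.034,0.0005],"dr":[0,0,10]}
    - {"offset":[0.0086,-0.0495,0.0005],"dr":[0,0,13.6]}
    - {"offset":[-0.012,-0.0542,0.0005],"dr":[0,0,13.6]}
    - {"offset":[-0.036,-0.0597,0.0005],"dr":[0,0,13.6]}
    - {"offset":[-0.06,-0.065,0.0005],"dr":[0,0,13.6]}
    - {"offset":[-0.073,-0.068,0.0005],"dr":[0,0,13.6]}
    - {"offset":[-0.079,-0.0693,0.0005],"dr":[0,0,13.6]}
    - {"offset":[-0.083,-0.0702,0.0005],"dr":[0,0,13.6]}
    - {"offset":[-0.087,-0.0711,0.0005],"dr":[0,0,13.6]}
    - {"offset":[-0.091,-0.0721,0.0005],"dr":[0,0,13.6]}
    - {"offset":[-0.0947,-0.073,0.0005],"dr":[0,0,13.6]}
    - {"offset":[-0.0947,-0.073,0.0005],"dr":[0,0,13.6]}

```text
time_s: 13.18
position: [0.5956, 0.1228, 0.0094]
tcp_rot: [[-1.0, 0.015, -0.012], [0.015, 1.0, -0.0], [0.012, -0.0, -1.0]]
force: [-8.3, -0.3, 12.4]
opening: 0.434
grasp_force: 30.0
```

Request:
servo_tool:
  targets:
    - {"offset":[-0.002,0,0],"dr":[0,0,0]}
    - {"offset":[-0.004,0,0],"dr":[0,0,0]}
    - {"offset":[-0.004,0,0],"dr":[0,0,0]}

```text
time_s: 13.43
position: [0.5956, 0.1227, 0.0093]
tcp_rot: [[-1.0, 0.015, -0.02], [0.015, 1.0, -0.0], [0.02, -0.001, -1.0]]
force: [-14.6, -0.1, 17.0]
opening: 0.436
grasp_force: 30.0
```

Request:
servo_tool:
  targets:
    - {"offset":[0.004,0,0],"dr":[0,0,0]}
    - {"offset":[0.008,0,0],"dr":[0,0,0]}
    - {"offset":[0.008,0,0],"dr":[0,0,0]}

```text
time_s: 13.68
position: [0.5956, 0.1227, 0.0096]
tcp_rot: [[-1.0, 0.015, -0.002], [0.015, 1.0, -0.0], [0.002, -0.0, -1.0]]
force: [-1.5, 0.7, 4.7]
opening: 0.434
grasp_force: 30.0
```

Request:
servo_tool:
  targets:
    - {"offset":[0,0,0],"dr":[0,0,0]}
    - {"offset":[0,0,0],"dr":[0,0,0]}
    - {"offset":[0,0,0],"dr":[0,0,0]}
    - {"offset":[0,0,0],"dr":[0,0,0]}
    - {"offset":[0,0,-0.03],"dr":[0,0,0]}
    - {"offset":[0,0,-0.06],"dr":[0,0,0]}
    - {"offset":[0,0,-0.1],"dr":[0,0,0]}
    - {"offset":[0,0,-0.14],"dr":[0,0,0]}
    - {"offset":[0.05,0.02,-0.17],"dr":[0,0,0]}
    - {"offset":[0.05,0.02,-0.2],"dr":[0,0,0]}
    - {"offset":[0.05,0.02,-0.2],"dr":[0,0,0]}
  gripper: -0.06

```text
time_s: 14.6
position: [0.5468, 0.145, 0.2149]
tcp_rot: [[-1.0, 0.014, 0.007], [0.014, 1.0, 0.001], [-0.007, 0.001, -1.0]]
force: [0.4, 0.2, 1.1]
opening: 0.533
grasp_force: 0.0
```

```bash
python3 - <<'E'
from h import *
d=snap('wrist','wrist4')
s=bot.read_state();print(s['position'],s['time_s'])
E
```

```text
[0.54789245 0.14437866 0.21311028] 14.65
```

View pics/wrist4.png

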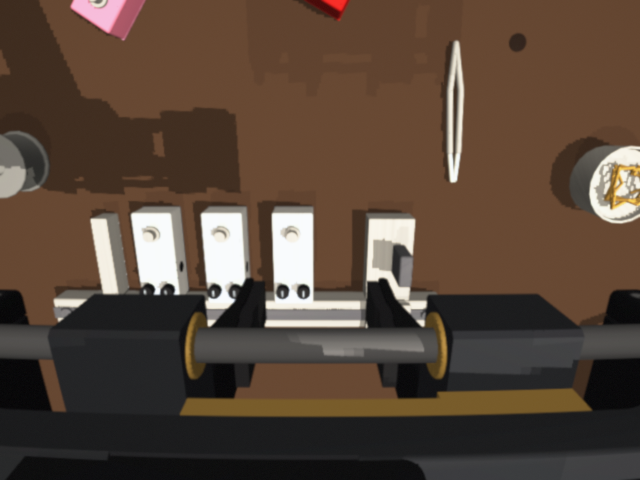

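The three housings stand straight and parallel against the fence (cols 135-187, 203-250, 273-314), with the jaw at cols 365-413 and its fin at (402,267).

```bash
python3 - <<'E'
from h import *
d=load('wrist4'); V=cv2.cvtColor(d['color'],cv2.COLOR_RGB2HSV)[:,:,2].astype(int)
print(V[270,385:420].tolist(),V[240:295,405].tolist())
print(ray(d,[(398,270),(411,270),(405,250),(405,287)],.059).round(4).tolist())
J=ray(d,[(366,220),(366,280)],.024);print(J)
E
```

```text
[200, 192, 187, 185, 181, 166, 121, 65, 40, 37, 39, 40, 41, 47, 71, 102, 125, 136, 139, 139, 140, 140, 141, 141, 141, 137, 126, 112, 105, 104, 104, 104, 105, 104, 105] [239, 239, 239, 238, 233, 211, 164, 119, 85, 65, 58, 57, 57, 56, 57, 64, 88, 112, 128, 134, 137, 137, 138, 137, 135, 135, 137, 139, 139, 139, 140, 139, 139, 139, 138, 137, 137, 137, 138, 138, 137, 137, 137, 136, 136, 136, 155, 212, 238, 244, 244, 244, 244, 244, 244]
[[0.5956, 0.2164, 0.059], [0.5958, 0.228, 0.059], [0.577, 0.2216, 0.059], [0.6121, 0.2236, 0.059]]
[[0.55872908 0.19159855 0.024     ]
 [0.61983501 0.19309869 0.024     ]]
```

Request:
servo_tool:
  targets:
    - {"offset":[-0.02,0.035,0.02],"dr":[0,0,0]}
    - {"offset":[-0.04,0.065,0.04],"dr":[0,0,0]}
    - {"offset":[-0.048,0.0793,0.07],"dr":[0,0,0]}
    - {"offset":[-0.048,0.0793,0.1],"dr":[0,0,0]}
    - {"offset":[-0.048,0.0793,0.13],"dr":[0,0,0]}
    - {"offset":[-0.048,0.0793,0.155],"dr":[0,0,0]}
    - {"offset":[-0.048,0.0793,0.172],"dr":[0,0,0]}
    - {"offset":[-0.048,0.0793,0.181],"dr":[0,0,0]}
    - {"offset":[-0.048,0.0793,0.181],"dr":[0,0,0]}
    - {"offset":[-0.048,0.0793,0.181],"dr":[0,0,0]}
  gripper: -0.4

```text
time_s: 15.48
position: [0.5964, 0.2217, 0.0273]
tcp_rot: [[-1.0, 0.016, -0.001], [0.016, 1.0, -0.0], [0.001, -0.0, -1.0]]
force: [0.6, 0.3, -0.4]
opening: 0.702
grasp_force: 0.0
```

Request:
servo_tool:
  targets:
    - {"offset":[0,0,0],"dr":[0,0,0]}
    - {"offset":[0,0,0],"dr":[0,0,0]}
    - {"offset":[0,0,0],"dr":[0,0,0]}
    - {"offset":[0,0,0],"dr":[0,0,0]}
    - {"offset":[0,0,0],"dr":[0,0,0]}
    - {"offset":[0,0,0],"dr":[0,0,0]}
    - {"offset":[0,0,0],"dr":[0,0,0]}
    - {"offset":[0,0,0],"dr":[0,0,0]}
    - {"offset":[0,0,0],"dr":[0,0,0]}
    - {"offset":[0,0,0],"dr":[0,0,0]}
    - {"offset":[0,0,0],"dr":[0,0,0]}
  gripper: 1

```text
time_s: 16.4
position: [0.5964, 0.2225, 0.0282]
tcp_rot: [[-1.0, 0.015, 0.0], [0.015, 1.0, 0.001], [-0.0, 0.001, -1.0]]
force: [-0.3, 3.1, 1.9]
opening: 0.138
grasp_force: 30.0
```

Request:
servo_tool:
  targets:
    - {"offset":[0,-0.01,0],"dr":[0,0,0]}
    - {"offset":[0,-0.025,0],"dr":[0,0,0]}
    - {"offset":[0,-0.035,0],"dr":[0,0,0]}
    - {"offset":[0,-0.042,0],"dr":[0,0,0]}
    - {"offset":[0,-0.046,0],"dr":[0,0,0]}
    - {"offset":[0,-0.05,0],"dr":[0,0,0]}
    - {"offset":[0,-0.054,0],"dr":[0,0,0]}
    - {"offset":[0,-0.058,0],"dr":[0,0,0]}
    - {"offset":[0,-0.062,0],"dr":[0,0,0]}
    - {"offset":[0,-0.066,0],"dr":[0,0,0]}
    - {"offset":[0,-0.07,0],"dr":[0,0,0]}
    - {"offset":[0,-0.074,0],"dr":[0,0,0]}
    - {"offset":[0,-0.078,0],"dr":[0,0,0]}
    - {"offset":[0,-0.082,0],"dr":[0,0,0]}

```text
time_s: 17.57
position: [0.5951, 0.1399, 0.0281]
tcp_rot: [[-1.0, 0.016, 0.0], [0.016, 1.0, 0.001], [-0.0, 0.001, -1.0]]
force: [-0.7, 6.1, 2.5]
opening: 0.136
grasp_force: 30.0
```

Request:
servo_tool:
  targets:
    - {"offset":[0,-0.004,0],"dr":[0,0,0]}
    - {"offset":[0,-0.008,0],"dr":[0,0,0]}
    - {"offset":[0,-0.012,0],"dr":[0,0,0]}
    - {"offset":[0,-0.016,0],"dr":[0,0,0]}
    - {"offset":[0,-0.02,0],"dr":[0,0,0]}
    - {"offset":[0,-0.024,0],"dr":[0,0,0]}
    - {"offset":[0,-0.028,0],"dr":[0,0,0]}
    - {"offset":[0,-0.032,0],"dr":[0,0,0]}
    - {"offset":[0,-0.036,0],"dr":[0,0,0]}
    - {"offset":[0,-0.04,0],"dr":[0,0,0]}
    - {"offset":[0,-0.044,0],"dr":[0,0,0]}

```text
time_s: 18.48
position: [0.5945, 0.0963, 0.0282]
tcp_rot: [[-1.0, 0.016, 0.0], [0.016, 1.0, 0.001], [-0.0, 0.001, -1.0]]
force: [-0.2, 7.1, 3.8]
opening: 0.136
grasp_force: 30.0
```

Request:
servo_tool:
  targets:
    - {"offset":[0,-0.002,0],"dr":[0,0,0]}
    - {"offset":[0,-0.004,0],"dr":[0,0,0]}
    - {"offset":[0,-0.006,0],"dr":[0,0,0]}
    - {"offset":[0,-0.008,0],"dr":[0,0,0]}
    - {"offset":[0,-0.009,0],"dr":[0,0,0]}
    - {"offset":[0,-0.01,0],"dr":[0,0,0]}

```text
time_s: 18.98
position: [0.5943, 0.0884, 0.0281]
tcp_rot: [[-1.0, 0.017, 0.001], [0.017, 1.0, 0.004], [-0.0, 0.004, -1.0]]
force: [0.5, 17.0, 2.4]
opening: 0.136
grasp_force: 30.0
```

Request:
servo_tool:
  targets:
    - {"offset":[0,-0.001,0],"dr":[0,0,0]}
    - {"offset":[0,-0.002,0],"dr":[0,0,0]}

```text
time_s: 19.15
position: [0.5943, 0.0883, 0.0281]
tcp_rot: [[-1.0, 0.018, 0.001], [0.018, 1.0, 0.007], [-0.001, 0.007, -1.0]]
force: [1.1, 23.4, 1.6]
opening: 0.133
grasp_force: 30.1
```

Request:
servo_tool:
  targets:
    - {"offset":[0,0.001,0],"dr":[0,0,0]}
    - {"offset":[0,0.001,0],"dr":[0,0,0]}
    - {"offset":[0,0.001,0],"dr":[0,0,0]}
    - {"offset":[0,0.001,0],"dr":[0,0,0]}
    - {"offset":[0,0.001,0],"dr":[0,0,0]}
    - {"offset":[0,0.001,0],"dr":[0,0,0]}

```text
time_s: 19.65
position: [0.5943, 0.0883, 0.0281]
tcp_rot: [[-1.0, 0.017, 0.001], [0.017, 1.0, 0.005], [-0.001, 0.005, -1.0]]
force: [1.3, 16.1, 1.9]
opening: 0.137
grasp_force: 30.0
```

Request:
servo_tool:
  targets:
    - {"offset":[0,0.001,0],"dr":[0,0,0]}
    - {"offset":[0,0.002,0],"dr":[0,0,0]}
    - {"offset":[0,0.002,0],"dr":[0,0,0]}

```text
time_s: 19.9
position: [0.5943, 0.0884, 0.0282]
tcp_rot: [[-1.0, 0.016, 0.0], [0.016, 1.0, 0.002], [-0.0, 0.002, -1.0]]
force: [-0.2, 9.3, 2.9]
opening: 0.13
grasp_force: 30.0
```

Request:
servo_tool:
  targets:
    - {"offset":[0,0,0],"dr":[0,0,0]}
    - {"offset":[0,0,0],"dr":[0,0,0]}
    - {"offset":[0,0,0],"dr":[0,0,0]}
    - {"offset":[0,0,0],"dr":[0,0,0]}
    - {"offset":[0,0,-0.02],"dr":[0,0,0]}
    - {"offset":[0,0,-0.05],"dr":[0,0,0]}
    - {"offset":[0,0,-0.09],"dr":[0,0,0]}
    - {"offset":[0,0,-0.13],"dr":[0,0,0]}
    - {"offset":[0.06,-0.04,-0.15],"dr":[0,0,0]}
    - {"offset":[0.06,-0.08,-0.16],"dr":[0,0,0]}
    - {"offset":[0.06,-0.08,-0.16],"dr":[0,0,0]}
    - {"offset":[0.06,-0.08,-0.16],"dr":[0,0,0]}
    - {"offset":[0.06,-0.08,-0.16],"dr":[0,0,0]}
  gripper: 0.4

```text
time_s: 20.98
position: [0.5329, 0.0063, 0.1886]
tcp_rot: [[-1.0, 0.018, 0.001], [0.018, 1.0, -0.001], [-0.001, -0.001, -1.0]]
force: [-0.1, 0.4, 0.6]
opening: 0.298
grasp_force: 0.0
```

```bash
python3 - <<'E'
from h import *
d=snap('wrist','wrist5')
cv2.imwrite('pics/w5c.png',cv2.resize(d['color'][150:330,200:480,::-1],None,fx=2.8,fy=2.8,interpolation=cv2.INTER_CUBIC))
s=bot.read_state();print(s['position'],s['force'],s['time_s'])
E
```

```text
[0.5331574  0.00718177 0.18814756] [ 0.31543224  0.37893222 -0.87087418] 21.0333
```

View pics/w5c.png

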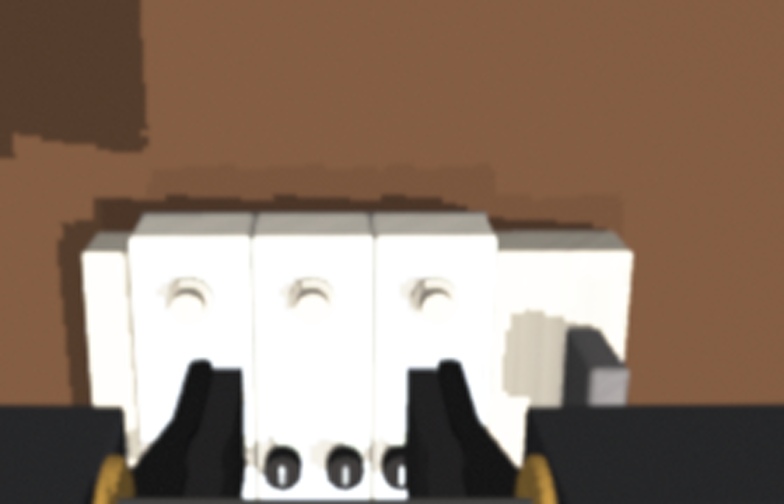

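The crop shows the row closed: stop, three housings and jaw with no gaps, and the rear ends in one line (crop row ~234). I'll do one numeric check of the rear edge against the fence.

```bash
python3 - <<'E'
from h import *
d=load('wrist5'); V=cv2.cvtColor(d['color'],cv2.COLOR_RGB2HSV)[:,:,2].astype(float)
print(V[222:240,270].tolist())
for c in (255,270,285,298,312,326,340,354,370):
    g=np.diff(V[228:242,c]); r=228+.5+np.argmax(g); X=ray(d,[(c,r)],.031)[0]; print(c,r,X.round(4),'x in fixture',round((X[0]-.6389-.0157*X[1])*1000,1))
E
```

```text
[75.0, 75.0, 75.0, 88.0, 124.0, 154.0, 167.0, 171.0, 172.0, 172.0, 172.0, 189.0, 237.0, 254.0, 255.0, 255.0, 255.0, 255.0]
255 233.5 [ 0.5456 -0.0471  0.031 ] x in fixture -92.6
270 233.5 [ 0.5458 -0.0341  0.031 ] x in fixture -92.6
285 233.5 [ 0.546  -0.0212  0.031 ] x in fixture -92.5
298 233.5 [ 0.5462 -0.01    0.031 ] x in fixture -92.5
312 233.5 [0.5465 0.002  0.031 ] x in fixture -92.5
326 233.5 [0.5467 0.014  0.031 ] x in fixture -92.4
340 233.5 [0.5469 0.026  0.031 ] x in fixture -92.4
354 233.5 [0.5471 0.0381 0.031 ] x in fixture -92.4
370 233.5 [0.5474 0.0518 0.031 ] x in fixture -92.3
```

All three are flush to within about 0.5 mm, and the robot is clear.

```bash
python3 -c "
from rig import ticket
print(ticket.hand_in())"
```

```text
the job is handed in; nothing more can be done
None
```

The job is handed in: the three housings stand flush to the fence within about 0.5 mm, with no visible gaps from stop to jaw. The final squeeze was held at about 16 N after a brief 23 N peak, and the arm was clear at about 21 s; no verdict came back.

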